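# Stow the wire bonder's tooling

## Task

Stow the bonder's four loose pieces of tooling, each in the white holder cut for it: the two upright fixture plates on edge in the slots that match their thickness, the square heater block in the square nest and the round chuck in the round nest. Each must sit upright and fully down on its holder's floor; set the pieces down gently, never let them fall, and leave the wire spool and the amber bottle standing where they are.

Things in the scene. Friction and masses are not known exactly. Their poses are not given: they have to be found in the camera images.
- plate_thin: Thin steel-grey metal fixture plate standing on its long edge: 60 mm long (x), 10 mm thick (y), 55 mm high (z), small brass squares on both faces. Same either way round. Origin: centre of its underside. About 90 g.
- plate_thick: Thick steel-grey metal fixture plate standing on its long edge: 60 mm long (x), 24 mm thick (y), 55 mm high (z), small brass squares on both faces. Same either way round. Origin: centre of its underside. About 210 g.
- heater_block: Square heater block, 44 x 44 mm, 40 mm high, straight sides: white ceramic foot, copper-coloured middle, white ceramic top with a metal square. Origin: centre of its underside; x and y along its sides. About 250 g.
- round_chuck: Round steel-grey metal vacuum chuck, 40 mm high: foot 48 mm in diameter up to 12 mm, above that 44 mm; small holes in its top. Origin: centre of its underside. About 180 g.
- rack_narrow: Narrow-slot rack: white plastic block, 90 (x) x 84 (y) mm, fixed to the bench, dark rubber on the cut-out's floor. Origin: centre of its underside, on the bench; z up. Straight slot along its x axis, 76 mm long (closed at both ends) and 15 mm wide, floor 6 mm above the bench, block top at 28 mm; the upper 8 mm of the long sides flare out by 6 mm each as a lead-in. Holds the thin plate standing on its edge.
- rack_wide: Wide-slot rack: white plastic block, 90 (x) x 84 (y) mm, fixed to the bench, dark rubber on the cut-out's floor. Origin: centre of its underside, on the bench; z up. Straight slot along its x axis, 76 mm long (closed at both ends) and 29 mm wide, floor 6 mm above the bench, block top at 28 mm; the upper 8 mm of the long sides flare out by 6 mm each as a lead-in. Holds the thick plate standing on its edge.
- nest_square: Square nest: white plastic block, 90 (x) x 84 (y) mm, fixed to the bench, dark rubber on the cut-out's floor. Origin: centre of its underside, on the bench; z up. Block 18 mm high with one square recess, 60 x 60 mm, sides along x and y, 12 mm deep (floor 6 mm above the bench). Holds the heater block.
- nest_round: Round nest: white plastic block, 90 (x) x 84 (y) mm, fixed to the bench, dark rubber on the cut-out's floor. Origin: centre of its underside, on the bench; z up. Block 18 mm high with one round recess, 64 mm in diameter, 12 mm deep (floor 6 mm above the bench). Holds the round chuck.
- wire_spool: Bystander: loose black spool of bonding wire standing on its flange, 44 mm in diameter, 26 mm high. Origin: centre of its underside. Not to be moved.
- amber_bottle: Bystander: small loose amber glass bottle, 32 mm in diameter, 55 mm high. Origin: centre of its underside. Not to be moved.
There are look-alikes about, which are no part of the job. Leave any green, pink or purple look-alike of the round_chuck alone.

How it is judged (in metres and radians):
At the end, for the whole second after the job is handed in: Thin plate in the narrow slot, thick plate in the wide (along it within 0.2 rad), heater block in the square nest, chuck in the round nest: each within 13 mm of its holder's centre, underside under 10 mm above the bench (floor 6), within 0.15 rad of upright, at rest (horizontal distance between plate_thin and rack_narrow below 0.013 m and z of plate_thin in the frame of rack_narrow between 0.002 and 0.01 m and angle between each of plate_thin, plate_thick, heater_block, round_chuck's own z axis and vertical below 0.15 rad and linear speed of each of plate_thin, plate_thick, heater_block, round_chuck below 0.02 m/s and angle between the x axis of plate_thin and the x axis of rack_narrow, either way round below 0.2 rad and horizontal distance between plate_thick and rack_wide below 0.013 m and z of plate_thick in the frame of rack_wide between 0.002 and 0.01 m and angle between the x axis of plate_thick and the x axis of rack_wide, either way round below 0.2 rad and horizontal distance between heater_block and nest_square below 0.013 m and z of heater_block in the frame of nest_square between 0.002 and 0.01 m and horizontal distance between round_chuck and nest_round below 0.013 m and z of round_chuck in the frame of nest_round between 0.002 and 0.01 m); the robot touches nothing.
It fails at once if a piece of tooling is let fall (faster than 0.7 m/s while not held: a drop of about 25 mm) ((linear speed of plate_thin above 0.7 m/s and contact force between plate_thin and the fingers below 0.05 N) or (linear speed of plate_thick above 0.7 m/s and contact force between plate_thick and the fingers below 0.05 N) or (linear speed of heater_block above 0.7 m/s and contact force between heater_block and the fingers below 0.05 N) or (linear speed of round_chuck above 0.7 m/s and contact force between round_chuck and the fingers below 0.05 N)).
It fails at once if the wire spool is shoved more than 30 mm or tipped over (distance of wire_spool from where it was at the start of the episode above 0.03 m or angle between wire_spool's own z axis and vertical above 0.5 rad).
It fails at once if the amber bottle is shoved more than 30 mm or tipped over (distance of amber_bottle from where it was at the start of the episode above 0.03 m or angle between amber_bottle's own z axis and vertical above 0.5 rad).
It also fails if it takes over 99 s, if anything falls off the work surface, if the arm or the gripper's body presses on something with over 40 N, if the wrist force passes 120 N, or if a joint passes its speed limit or range.

## Robot

A 6-joint arm with a two-finger parallel gripper is mounted at the origin on the work surface. World frame = base frame: x ahead of the robot, y to its left, z up, the work surface at z = 0. Lengths are in mm, angles in rad, forces in N, time in s.
With the tool pointing down it reaches from about 400 to 825 mm from the base axis. Payload 7 kg.
Tool frame: the origin (TCP) lies midway between the tips of the shut fingers; the grasp point (between the pads) lies 19 mm behind it; z points along the fingers, y is the line along which they close (so a half turn about z gives the same grasp; the last joint's range is limited). The gripper opens to 88 mm and grips with 3 to 60 N. Pads are 19 mm wide; open, the fingers measure 130 mm over their backs; the gripper's body (78 mm by 193 mm) begins 47 mm behind the grasp point.
Start: joints at [-0.918, 0.359, 0.012, 0, -1.224, -0.288], TCP at [240.787, -630.569, 226.561] pointing down, gripper open.
Joint ranges: [-3.07, 3.07], [-1.43, 2.12], [-1.02, 1.25], [-3.03, 1.67], [-3.05, -0], [-3.03, 3.03]. Speed limits (rad/s): [2.39, 2.39, 3.01, 3.14, 3.14, 3.14].

## Interface

Orientations are given as a unit quaternion [w, x, y, z].
In Python, from cell import sense, read_camera, camera_params, hand_in gives the robot as it stands. The module is installed in compiled form; this text tells all that it offers.
- The arm moves only by the tool jog_arm, never from a script. Its argument "steps" is a list of rows, each an object with "offset": the shift along the tool's x, y, z as a fraction of full scale, a list of three; "angular": the turn, a rotation vector about the tool's x, y, z as a fraction of full scale, a list of three. In form: [{"offset": [tx, ty, tz], "angular": [ax, ay, az]}, ...]. A call has 1 to 5 rows; each row shifts and turns the commanded pose from where the row before left it, along the tool's axes as they then stand; what a row does not reach is not made up. Full scale, the value 1, is 25 mm for a shift and 6 degrees for a turn. A row lasts 1/12 s, in which the tool goes at most 41.7 mm and 7.16 degrees, less where a joint would pass 70% of its speed; a pose out of reach is approached as far as the arm can. A call with a number of a shift or a turn outside -1 to 1 is refused whole. A call with a gripper value outside its range is refused whole. "hand" is the finger opening in mm, from 0 to 87.6, set as the call begins (left out, the last holds). The fingers move at their own pace and stop on an object; the grip force is fixed at half the most. Time passes only in rows, so rows that do not move let the fingers close. It gives the time, the measured TCP pose, the force, the opening and the grip force at its end, in the units of the state.
- sense(): the state, without advancing time (a new reading comes with each control period).
- read_camera(name): name is "side" or "top"; returns the picture (400x640x3 uint8, red, green, blue); there is no depth.
- camera_params(name): a dict with "mtx" (3x3 intrinsics, pixels), "R" (3x3) and "t" (3): a world point X has camera coordinates R X + t. Camera axes: x right, y down, z forward; pixel columns grow to the right and rows downward; lengths in mm; the calibration is good to about 2 mm. A picture is of the moment at which its call begins. camera_params takes no time and is no camera call.
- hand_in(): hands the job in; it is judged then, once.
The state is a dict: "time": time; "joint_positions": joint angles; "joint_velocities": joint speeds; "joint_torque": joint torques, N m; "tcp_pos": TCP position; "eef_rot": TCP orientation; "ft_force": force on the tool from outside, world axes, zero at the start; "ft_torque": the same for the moment, N m; "finger_gap": opening from 0.0 (shut) to 1.0 (fully open); "finger_force": force on a finger pad.
Only numpy, scipy, OpenCV 4.12 (cv2) and the standard library are available. Lean on these libraries where they do the work, as an engineer would, in place of code of your own. Each camera call takes 0.05 s, during which the arm holds its last target. There are 200 camera calls.

## Working session

There is one attempt and no reset: what is moved stays moved. The work goes in short steps, Python scripts to look and compute and a tool call to move; the robot and the scene stay as the last step left them, time stands still between calls to the robot, and variables do not carry over. Pictures are saved under pics/ and viewed, at most 14 in all, crops included, and the job is handed in when it is done.

Besides the shell and the picture viewer there is one more tool, called after "Emit:" as a command line: name --argument value ..., lists and objects as JSON in quotes. jog_arm: Moves the arm, as the interface text tells. Shift numbers are shares of 25 mm and turn numbers shares of 6 degrees, none past 1 either way. Its arguments: {"type":"object","properties":{"steps":{"type":"array"},"hand":{"type":"number"}},"required":["steps"]}

```bash
mkdir -p pics
cat > h.py <<'E'
import numpy as np, cv2
from cell import *
def snap(n,f):
    im=read_camera(n)[:,:,::-1].copy(); cv2.imwrite('pics/'+f,im); return im
def px2w(n,u,v,z):
    c=camera_params(n);K,R,t=map(np.array,(c['mtx'],c['R'],c['t']))
    d=R.T@np.linalg.solve(K,[u,v,1]);o=-R.T@t.ravel()
    return (o+d*(z-o[2])/d[2])[:2].round(1)
def w2px(n,X):
    c=camera_params(n);K,R,t=map(np.array,(c['mtx'],c['R'],c['t']))
    p=K@(R@np.array(X,float)+t.ravel());return (p[:2]/p[2]).round(1)
E
python3 - <<'E'
from h import *
snap('top','t0.png');snap('side','s0.png')
for n in('top','side'):
    c=camera_params(n);print(n,c,-np.array(c['R']).T@np.array(c['t']).ravel())
print(sense())
E
```

```text
top {'mtx': array([[402.38187957,   0.        , 321.8601762 ],
       [  0.        , 402.38187957, 189.7415429 ],
       [  0.        ,   0.        ,   1.        ]]), 'R': array([[-0.01127558, -0.99978849,  0.01720012],
       [-0.98089851,  0.0077187 , -0.194367  ],
       [ 0.19419313, -0.01906317, -0.98077807]]), 't': array([-11.90456492, 449.33649069, 807.2422658 ])} [2.83858363e+02 1.82578413e-02 8.79266459e+02]
side {'mtx': array([[416.99023092,   0.        , 317.50691947],
       [  0.        , 416.99023092, 202.62453226],
       [  0.        ,   0.        ,   1.        ]]), 'R': array([[-0.99215393, -0.12356368, -0.0190421 ],
       [-0.06269046,  0.62347302, -0.77932747],
       [ 0.10816881, -0.77201905, -0.62632747]]), 't': array([456.01251771,  38.54497936, 852.2572077 ])} [362.66336633 690.27363008 572.51469689]
{'time': 0.1, 'joint_positions': array([-9.17919106e-01,  3.59368929e-01,  1.11629486e-02, -2.88471503e-04,
       -1.22407017e+00, -2.88119369e-01]), 'joint_velocities': array([-0.00092911, -0.00208965,  0.00281528,  0.00132461,  0.00093771,
       -0.00047378]), 'joint_torque': array([-4.57777533e-04, -5.84163988e+01,  2.93755835e+01,  7.01553404e+00,
        1.02337101e-02, -6.09327731e-05]), 'tcp_pos': array([ 240.62476359, -630.20782138,  225.69069329]), 'eef_rot': array([-2.14543517e-04, -1.81321204e-01,  9.83423640e-01,  7.20992254e-04]), 'ft_force': array([-0.47619534, -0.44875816, -0.37870676]), 'ft_torque': array([-0.01233919, -0.04221681, -0.01132328]), 'finger_force': 0.0, 'finger_gap': 0.9977445451568987}
```

View pics/t0.png

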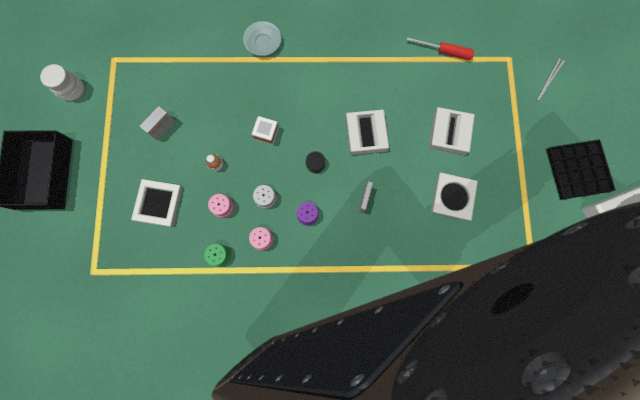

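View pics/s0.png

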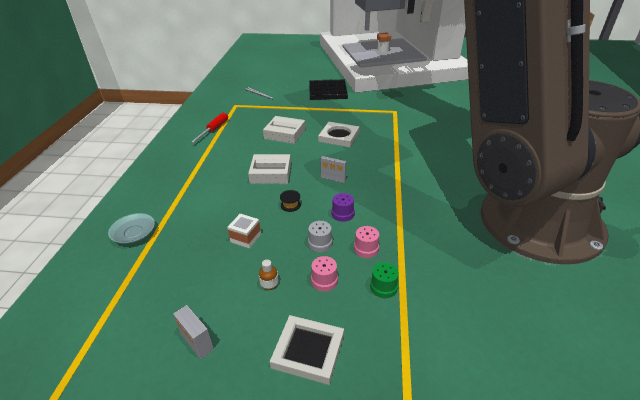

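The top view shows the thick plate near (156,123), heater block (265,129), grey chuck (264,195), thin plate (367,196), wide rack (367,132), narrow rack (453,131), round nest (455,197), square nest (156,203), spool (315,162) and bottle (214,162). I'll enlarge it to read positions.

Run:
```python
from h import *
im=cv2.imread('pics/t0.png')
def crop(x0,y0,x1,y1,f,n):
    c=cv2.resize(im[y0:y1,x0:x1],None,fx=f,fy=f,interpolation=cv2.INTER_CUBIC)
    for x in range(-(-x0//10)*10,x1,10):
        cv2.line(c,((x-x0)*f,0),((x-x0)*f,6 if x%50 else 14),(0,255,255),1)
        if x%20==0: cv2.putText(c,str(x),((x-x0)*f-10,24),0,.4,(0,255,255),1)
    for y in range(-(-y0//10)*10,y1,10):
        cv2.line(c,(0,(y-y0)*f),(6,(y-y0)*f),(0,255,255),1)
        cv2.putText(c,str(y),(8,(y-y0)*f+4),0,.4,(0,255,255),1)
    cv2.imwrite('pics/'+n,c)
crop(340,95,490,225,4,'c1.png');crop(125,95,285,235,4,'c2.png')
```

```text
(no output)
```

View pics/c1.png

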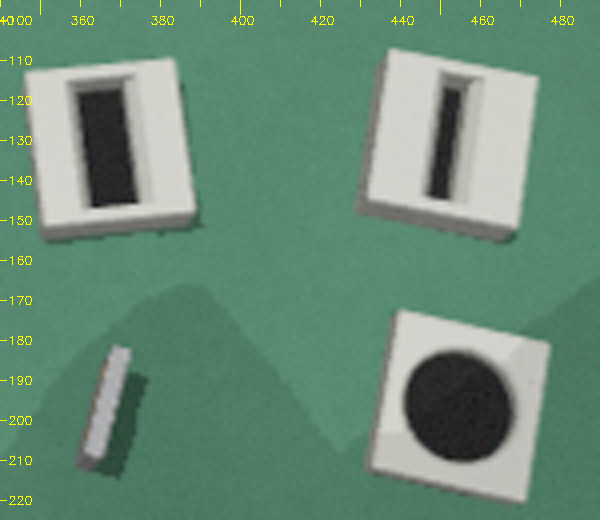

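View pics/c2.png

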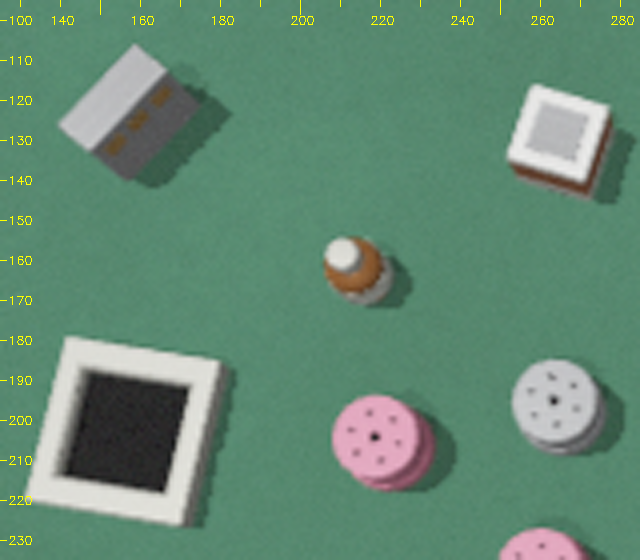

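The crops give clear corners of every top face (e.g. thin plate top (368,182)-(361,209), thick plate top (159,106)-(140,126)). I'll convert these to world positions and check the sizes.

```bash
cat > obj.py <<'E'
from h import *
D=dict(wide=(28,(346.5,113.25),(383.75,109.75),(388.75,148),(350.75,151.75)),
narrow=(28,(437.5,107.25),(474.75,114),(470,152.25),(432,145.25)),
rnest=(18,(440,172.75),(477.75,181.25),(471.25,220.25),(433,211.5)),
sqnest=(18,(141.75,179.25),(180.75,185.5),(170.75,226.25),(131.5,220)),
thin=(55,(368.5,181.5),(373,182.5),(365.5,209.75),(360.75,208.75)),
thick=(55,(158.75,105.75),(167,112.5),(147.75,133),(139.5,126)),
heater=(40,(259,116),(277.5,121.5),(271.25,140.5),(251.75,134.5)))
E
python3 - <<'E'
from obj import *
for k,(z,*p) in D.items():
    w=np.array([px2w('top',*q,z) for q in p]); c=w.mean(0)
    a=(w[0]+w[1]-w[2]-w[3])/2; b=(w[0]+w[3]-w[1]-w[2])/2
    an=lambda v:np.degrees(np.arctan2(v[1],v[0])).round(1)
    print(k,c.round(1),'up',np.linalg.norm(a).round(1),an(a),'left',np.linalg.norm(b).round(1),an(b),'r',np.linalg.norm(c).round(0),'side px',w2px('side',[*c,z]))
print('chuck',px2w('top',264,195,40),w2px('side',[*px2w('top',264,195,40),40]))
print('rnest hole',px2w('top',340+459/4,95+406/4,18),'spool',px2w('top',315,160,26),'bottle',px2w('top',210.75,158.25,55))
q=sense()['eef_rot']
from scipy.spatial.transform import Rotation as R
print(R.from_quat([*q[1:],q[0]]).as_matrix().round(3))
E
```

```text
wide [ 586.  -119.6] up 90.1 4.7 left 84.6 95.5 r 598.0 side px [270.7 162.8]
narrow [ 587.4 -312.6] up 91.3 -11.6 left 85.0 78.8 r 665.0 side px [285.1 123.9]
rnest [ 437.6 -309. ] up 88.9 -14.0 left 84.6 76.4 r 536.0 side px [339.6 130.3]
sqnest [429.1 340.3] up 90.2 -10.0 left 85.8 80.3 r 548.0 side px [309.4 342.7]
thin [ 434. -110.] up 60.3 -17.2 left 9.8 77.1 r 448.0 side px [334.2 158.7]
thick [604.2 344.3] up 59.6 -39.4 left 24.3 50.0 r 695.0 side px [191.2 319.1]
heater [588.6 106.8] up 45.2 -18.0 left 43.8 72.2 r 598.0 side px [244.3 221.7]
chuck [439.7 106.3] [320.6 226.9]
rnest hole [ 437.  -307.3] spool [519.4  -2.3] bottle [516.7 217.8]
[[-0.934 -0.357 -0.001]
 [-0.357  0.934  0.001]
 [ 0.     0.001 -1.   ]]
```

```bash
cat > go.py <<'E'
# usage: go.py theta x,y,z [x,y,z ...]: theta = world angle (mod 180) of tool x; prints turn, then shifts (full-scale units)
import sys; from h import *
from scipy.spatial.transform import Rotation as R
s=sense();q=s['eef_rot'];M=R.from_quat([*q[1:],q[0]]).as_matrix()
th=np.radians(float(sys.argv[1]));c,sn=np.cos(th),np.sin(th)
T=np.array([[c,sn,0],[sn,-c,0],[0,0,-1]])
best=min((R.from_matrix(M.T@T@np.diag([k,k,1])).as_rotvec(degrees=True)/6 for k in(1,-1)),key=np.linalg.norm)
F=M@R.from_rotvec(best*6,degrees=True).as_matrix()
print('t',round(s['time'],2),'pos',s['tcp_pos'].round(1),'q1,q6',s['joint_positions'][[0,5]].round(2),'turn',best.round(2))
p=s['tcp_pos']
for a in sys.argv[2:]:
    g=np.array(eval(a),float);d=F.T@(g-p)/25;n=int(np.ceil(abs(d).max()/.95));print(g,'shift',d.round(2),'rows',n,'each',(d/max(n,1)).round(2));p=g
E
python3 go.py -17 434,-110,105 434,-110,28
```

```text
t 0.1 pos [ 240.6 -630.2  225.7] q1,q6 [-0.92 -0.29] turn [ 0.01 -0.01  6.32]
[ 434. -110.  105.] shift [-1.31 22.16  4.83] rows 24 each [-0.05  0.92  0.2 ]
[ 434. -110.   28.] shift [0.   0.   3.08] rows 4 each [0.   0.   0.77]
```

Emit:
jog_arm --steps '[{"offset":[0,0,0],"angular":[0,0,0.9]},{"offset":[0,0,0],"angular":[0,0,0.9]},{"offset":[0,0,0],"angular":[0,0,0.9]},{"offset":[0,0,0],"angular":[0,0,0.9]},{"offset":[0,0,0],"angular":[0,0,0.9]}]' --hand 50

```text
time: 0.52
tcp_pos: [240.7, -630.3, 226.0]
eef_rot: [-0.0, 0.056, 0.998, 0.0]
ft_force: [0.5, -0.3, -0.7]
finger_gap: 0.681
finger_force: 0.0
```

Emit:
jog_arm --steps '[{"offset":[0,0,0],"angular":[0,0,0.9]},{"offset":[0,0,0],"angular":[0,0,0.92]},{"offset":[-0.05,0.92,0.2],"angular":[0,0,0]},{"offset":[-0.05,0.92,0.2],"angular":[0,0,0]},{"offset":[-0.05,0.92,0.2],"angular":[0,0,0]}]'

```text
time: 0.93
tcp_pos: [264.3, -564.8, 210.5]
eef_rot: [-0.0, 0.149, 0.989, 0.0]
ft_force: [1.7, 0.8, -0.0]
finger_gap: 0.571
finger_force: 0.0
```

Emit:
jog_arm --steps '[{"offset":[-0.05,0.92,0.2],"angular":[0,0,0]},{"offset":[-0.05,0.92,0.2],"angular":[0,0,0]},{"offset":[-0.05,0.92,0.2],"angular":[0,0,0]},{"offset":[-0.05,0.92,0.2],"angular":[0,0,0]},{"offset":[-0.05,0.92,0.2],"angular":[0,0,0]}]'

```text
time: 1.35
tcp_pos: [304.2, -456.3, 186.0]
eef_rot: [-0.0, 0.148, 0.989, 0.0]
ft_force: [-0.9, -0.5, -0.5]
finger_gap: 0.568
finger_force: 0.0
```

Emit:
jog_arm --steps '[{"offset":[-0.05,0.92,0.2],"angular":[0,0,0]},{"offset":[-0.05,0.92,0.2],"angular":[0,0,0]},{"offset":[-0.05,0.92,0.2],"angular":[0,0,0]},{"offset":[-0.05,0.92,0.2],"angular":[0,0,0]},{"offset":[-0.05,0.92,0.2],"angular":[0,0,0]}]'

```text
time: 1.77
tcp_pos: [343.9, -348.2, 161.1]
eef_rot: [-0.0, 0.148, 0.989, 0.0]
ft_force: [0.5, 0.5, 0.4]
finger_gap: 0.567
finger_force: 0.0
```

Emit:
jog_arm --steps '[{"offset":[-0.05,0.92,0.2],"angular":[0,0,0]},{"offset":[-0.05,0.92,0.2],"angular":[0,0,0]},{"offset":[-0.05,0.92,0.2],"angular":[0,0,0]},{"offset":[-0.05,0.92,0.2],"angular":[0,0,0]},{"offset":[-0.05,0.92,0.2],"angular":[0,0,0]}]'

```text
time: 2.18
tcp_pos: [383.5, -240.1, 136.2]
eef_rot: [-0.0, 0.148, 0.989, 0.0]
ft_force: [0.3, -0.0, -0.2]
finger_gap: 0.572
finger_force: 0.0
```

Emit:
jog_arm --steps '[{"offset":[-0.05,0.92,0.2],"angular":[0,0,0]},{"offset":[-0.05,0.92,0.2],"angular":[0,0,0]},{"offset":[-0.05,0.92,0.2],"angular":[0,0,0]},{"offset":[-0.05,0.92,0.2],"angular":[0,0,0]},{"offset":[-0.05,0.92,0.2],"angular":[0,0,0]}]'

```text
time: 2.6
tcp_pos: [423.1, -132.0, 111.3]
eef_rot: [-0.0, 0.148, 0.989, -0.0]
ft_force: [-0.1, -0.9, -0.2]
finger_gap: 0.572
finger_force: 0.0
```

Emit:
jog_arm --steps '[{"offset":[-0.05,0.92,0.2],"angular":[0,0,0]},{"offset":[0,0,0],"angular":[0,0,0]}]'

```text
time: 2.77
tcp_pos: [431.8, -109.2, 105.8]
eef_rot: [-0.0, 0.147, 0.989, 0.0]
ft_force: [0.8, -0.5, -0.2]
finger_gap: 0.574
finger_force: 0.0
```

```bash
python3 go.py -17 434,-110,105 434,-110,28
python3 - <<'E'
from h import *
im=snap('side','s1.png');cv2.imwrite('pics/s1c.png',cv2.resize(im[60:260,200:420],None,fx=3,fy=3,interpolation=cv2.INTER_CUBIC))
E
```

```text
t 2.77 pos [ 431.8 -109.2  105.8] q1,q6 [ 0.2  -2.06] turn [-0.   -0.    0.02]
[ 434. -110.  105.] shift [-0.09 -0.01  0.03] rows 1 each [-0.09 -0.01  0.03]
[ 434. -110.   28.] shift [ 0.   -0.    3.08] rows 4 each [ 0.   -0.    0.77]
```

View pics/s1c.png

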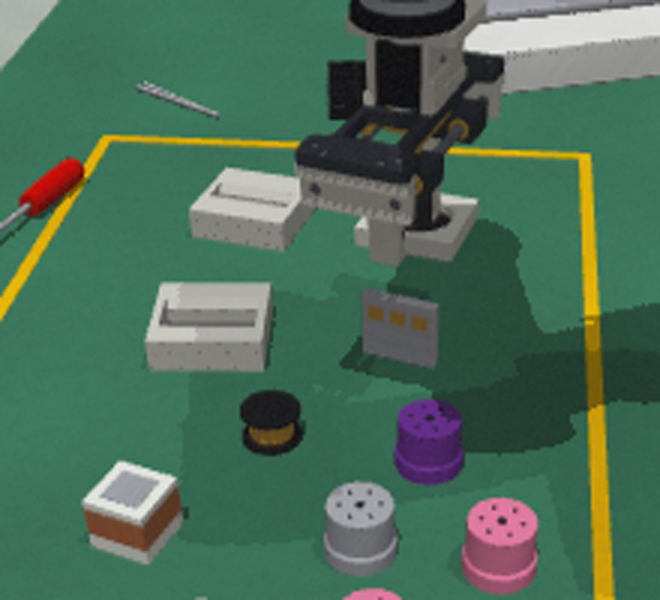

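The gripper is above the thin plate. Its top centre sits at about (333,159) in the side view, where (334,159) was predicted. I'll descend and grip.

Emit:
jog_arm --steps '[{"offset":[-0.09,0,0.8],"angular":[0,0,0]},{"offset":[0,0,0.8],"angular":[0,0,0]},{"offset":[0,0,0.8],"angular":[0,0,0]},{"offset":[0,0,0.7],"angular":[0,0,0]},{"offset":[0,0,0],"angular":[0,0,0]}]'

```text
time: 3.23
tcp_pos: [430.6, -113.0, 26.4]
eef_rot: [-0.003, 0.149, 0.989, -0.001]
ft_force: [-0.5, 0.2, 1.2]
finger_gap: 0.571
finger_force: 0.0
```

Emit:
jog_arm --steps '[{"offset":[0,0,0],"angular":[0,0,0]},{"offset":[0,0,0],"angular":[0,0,0]},{"offset":[0,0,0],"angular":[0,0,0]},{"offset":[0,0,0],"angular":[0,0,0]},{"offset":[0,0,0],"angular":[0,0,0]}]' --hand 0

```text
time: 3.65
tcp_pos: [433.7, -112.1, 29.9]
eef_rot: [0.001, 0.148, 0.989, 0.0]
ft_force: [-0.1, 0.4, 0.1]
finger_gap: 0.257
finger_force: 0.0
```

Emit:
jog_arm --steps '[{"offset":[0,0,0],"angular":[0,0,0]},{"offset":[0,0,0],"angular":[0,0,0]},{"offset":[0,0,0],"angular":[0,0,0]}]'

```text
time: 3.9
tcp_pos: [433.4, -112.1, 29.4]
eef_rot: [0.0, 0.148, 0.989, 0.0]
ft_force: [-1.0, 1.4, 5.8]
finger_gap: 0.108
finger_force: 30.0
```

```bash
python3 go.py -17 434,-110,105; python3 go.py -11.4 434,-110,105 587.4,-312.6,105 587.4,-312.6,36
```

```text
t 3.9 pos [ 433.4 -112.1   29.4] q1,q6 [ 0.19 -2.06] turn [ 0.    0.01 -0.  ]
[ 434. -110.  105.] shift [ 0.    0.09 -3.02] rows 4 each [ 0.    0.02 -0.76]
t 3.9 pos [ 433.4 -112.1   29.4] q1,q6 [ 0.19 -2.06] turn [ 0.    0.01 -0.93]
[ 434. -110.  105.] shift [-0.01  0.09 -3.02] rows 4 each [-0.    0.02 -0.76]
[ 587.4 -312.6  105. ] shift [-7.62 -6.73  0.  ] rows 9 each [-0.85 -0.75  0.  ]
[ 587.4 -312.6   36. ] shift [ 0.   -0.    2.76] rows 3 each [ 0.   -0.    0.92]
```

Emit:
jog_arm --steps '[{"offset":[0,0,-0.5],"angular":[0,0,0]},{"offset":[0,0,-0.8],"angular":[0,0,0]},{"offset":[0,0,-0.9],"angular":[0,0,-0.45]},{"offset":[0,0,-0.8],"angular":[0,0,-0.48]},{"offset":[-0.6,-0.5,0],"angular":[0,0,0]}]'

```text
time: 4.32
tcp_pos: [446.0, -126.5, 107.7]
eef_rot: [0.002, 0.097, 0.995, 0.001]
ft_force: [0.2, 0.1, -0.8]
finger_gap: 0.11
finger_force: 30.0
```

Emit:
jog_arm --steps '[{"offset":[-0.85,-0.75,0],"angular":[0,0,0]},{"offset":[-0.85,-0.75,0],"angular":[0,0,0]},{"offset":[-0.85,-0.75,0],"angular":[0,0,0]},{"offset":[-0.85,-0.75,0],"angular":[0,0,0]},{"offset":[-0.85,-0.75,0],"angular":[0,0,0]}]'

```text
time: 4.73
tcp_pos: [531.3, -241.5, 103.6]
eef_rot: [-0.0, 0.1, 0.995, 0.0]
ft_force: [-0.1, 0.4, -0.3]
finger_gap: 0.113
finger_force: 30.0
```

Emit:
jog_arm --steps '[{"offset":[-0.85,-0.75,0],"angular":[0,0,0]},{"offset":[-0.85,-0.75,0],"angular":[0,0,0]},{"offset":[-0.85,-0.75,0],"angular":[0,0,0]},{"offset":[-0.2,-0.2,0],"angular":[0,0,0]},{"offset":[0,0,0],"angular":[0,0,0]}]'

```text
time: 5.15
tcp_pos: [586.5, -315.5, 102.7]
eef_rot: [-0.001, 0.101, 0.995, 0.0]
ft_force: [0.2, 1.0, -1.0]
finger_gap: 0.11
finger_force: 30.0
```

Emit:
jog_arm --steps '[{"offset":[0,0,0],"angular":[0,0,0]},{"offset":[0,0,0],"angular":[0,0,0]}]'

```text
time: 5.32
tcp_pos: [585.3, -313.3, 103.6]
eef_rot: [-0.001, 0.1, 0.995, 0.0]
ft_force: [-0.4, -0.3, -1.4]
finger_gap: 0.109
finger_force: 30.0
```

```bash
python3 go.py -11.4 587.4,-312.6,62 587.4,-312.6,37
python3 - <<'E'
from h import *
im=snap('side','s2.png');im2=snap('top','t2.png')
a=cv2.resize(im[50:190,220:400],None,fx=4,fy=4,interpolation=cv2.INTER_CUBIC);cv2.imwrite('pics/s2c.png',a)
E
```

```text
t 5.32 pos [ 585.3 -313.3  103.6] q1,q6 [-0.2  -1.57] turn [ 0.   -0.01 -0.01]
[ 587.4 -312.6   62. ] shift [-0.08  0.04  1.67] rows 2 each [-0.04  0.02  0.83]
[ 587.4 -312.6   37. ] shift [0. 0. 1.] rows 2 each [0.  0.  0.5]
```

View pics/s2c.png

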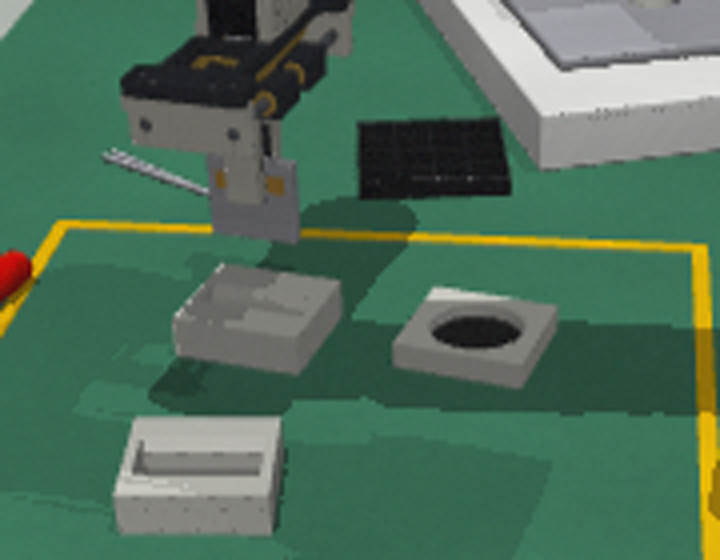

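The thin plate hangs upright in the grip above the narrow rack (bottom edge at about (255,235) in the crop). I'll lower it slowly into the slot.

Emit:
jog_arm --steps '[{"offset":[-0.08,0.04,0.4],"angular":[0,0,0]},{"offset":[0,0,0.6],"angular":[0,0,0]},{"offset":[0,0,0.5],"angular":[0,0,0]},{"offset":[0,0,0.17],"angular":[0,0,0]},{"offset":[0,0,0],"angular":[0,0,0]}]'

```text
time: 5.83
tcp_pos: [587.2, -312.8, 60.4]
eef_rot: [-0.002, 0.1, 0.995, 0.0]
ft_force: [-0.5, 0.4, -0.8]
finger_gap: 0.112
finger_force: 30.0
```

Emit:
jog_arm --steps '[{"offset":[0,0,0],"angular":[0,0,0]},{"offset":[0,0,0],"angular":[0,0,0]},{"offset":[0,0,0],"angular":[0,0,0]}]'

```text
time: 6.08
tcp_pos: [588.9, -313.6, 63.1]
eef_rot: [0.001, 0.1, 0.995, -0.0]
ft_force: [-0.4, -0.2, -1.3]
finger_gap: 0.112
finger_force: 30.0
```

```bash
python3 go.py -11.4 587.4,-312.6,36
```

```text
t 6.08 pos [ 588.9 -313.6   63.1] q1,q6 [-0.2  -1.57] turn [-0.    0.01 -0.01]
[ 587.4 -312.6   36. ] shift [0.07 0.03 1.08] rows 2 each [0.03 0.01 0.54]
```

Emit:
jog_arm --steps '[{"offset":[0,0.03,0.3],"angular":[0,0,0]},{"offset":[0,0,0.3],"angular":[0,0,0]},{"offset":[0,0,0.2],"angular":[0,0,0]},{"offset":[0,0,0.15],"angular":[0,0,0]},{"offset":[0,0,0],"angular":[0,0,0]}]'

```text
time: 6.5
tcp_pos: [587.7, -312.5, 37.1]
eef_rot: [-0.001, 0.1, 0.995, 0.0]
ft_force: [-0.0, 1.6, -0.9]
finger_gap: 0.111
finger_force: 30.0
```

Emit:
jog_arm --steps '[{"offset":[0,0,0.1],"angular":[0,0,0]},{"offset":[0,0,0],"angular":[0,0,0]},{"offset":[0,0,0],"angular":[0,0,0]}]'

```text
time: 6.75
tcp_pos: [588.6, -312.8, 36.1]
eef_rot: [0.0, 0.1, 0.995, -0.0]
ft_force: [0.0, 0.1, -0.7]
finger_gap: 0.11
finger_force: 30.0
```

```bash
python3 go.py -11.4 587.4,-312.6,36
```

```text
t 6.75 pos [ 588.6 -312.8   36.1] q1,q6 [-0.2  -1.57] turn [-0.    0.   -0.01]
[ 587.4 -312.6   36. ] shift [ 0.05 -0.    0.  ] rows 1 each [ 0.05 -0.    0.  ]
```

Emit:
jog_arm --steps '[{"offset":[0,0,0],"angular":[0,0,0]},{"offset":[0,0,0],"angular":[0,0,0]},{"offset":[0,0,0],"angular":[0,0,0]},{"offset":[0,0,-0.5],"angular":[0,0,0]},{"offset":[0,0,-1],"angular":[0,0,0]}]' --hand 62

```text
time: 7.17
tcp_pos: [586.5, -312.1, 71.6]
eef_rot: [-0.003, 0.1, 0.995, 0.001]
ft_force: [-0.6, -0.8, -0.6]
finger_gap: 0.428
finger_force: 0.0
```

Emit:
jog_arm --steps '[{"offset":[0,0,-1],"angular":[0,0,0]},{"offset":[0,0,-0.4],"angular":[0,0,0]},{"offset":[0,0,0],"angular":[0,0,0]}]'

```text
time: 7.42
tcp_pos: [590.6, -313.5, 113.2]
eef_rot: [0.003, 0.099, 0.995, -0.001]
ft_force: [0.4, -0.5, -0.9]
finger_gap: 0.655
finger_force: 0.0
```

```bash
python3 go.py -11.4 439.7,106.3,95 439.7,106.3,16
python3 - <<'E'
from h import *
im=snap('side','s3.png');
a=cv2.resize(im[90:190,240:380],None,fx=5,fy=5,interpolation=cv2.INTER_CUBIC);cv2.imwrite('pics/s3c.png',a)
for p in((307,210),(219,204),(260,236)):print(px2w('top',*p,40))
E
```

```text
t 7.42 pos [ 590.6 -313.5  113.2] q1,q6 [-0.2  -1.57] turn [-0.01  0.06 -0.  ]
[439.7 106.3  95. ] shift [ 9.24 15.27  0.73] rows 17 each [0.54 0.9  0.04]
[439.7 106.3  16. ] shift [ 0.   -0.    3.16] rows 4 each [ 0.   -0.    0.79]
[406.8  15.5]
[421.2 200.3]
[353.3 113.1]
```

View pics/s3c.png

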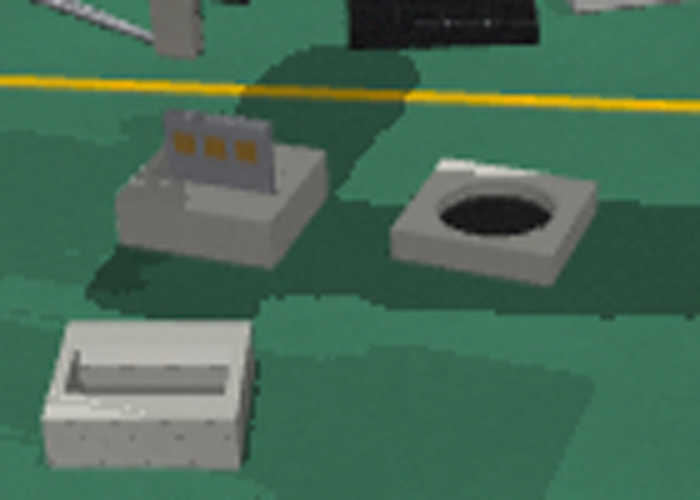

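The thin plate is seated upright in the narrow slot (crop (220,150)). Next is the chuck.

Emit:
jog_arm --steps '[{"offset":[0.54,0.9,0],"angular":[0,0,0]},{"offset":[0.54,0.9,0],"angular":[0,0,0]},{"offset":[0.54,0.9,0],"angular":[0,0,0]},{"offset":[0.54,0.9,0],"angular":[0,0,0]},{"offset":[0.54,0.9,0],"angular":[0,0,0]}]'

```text
time: 7.88
tcp_pos: [543.4, -188.0, 107.7]
eef_rot: [-0.001, 0.1, 0.995, 0.0]
ft_force: [-0.4, 0.0, 0.9]
finger_gap: 0.708
finger_force: 0.0
```

Emit:
jog_arm --steps '[{"offset":[0.54,0.9,0],"angular":[0,0,0]},{"offset":[0.54,0.9,0],"angular":[0,0,0]},{"offset":[0.54,0.9,0],"angular":[0,0,0]},{"offset":[0.54,0.9,0],"angular":[0,0,0]},{"offset":[0.54,0.9,0],"angular":[0,0,0]}]'

```text
time: 8.3
tcp_pos: [499.6, -64.4, 107.9]
eef_rot: [-0.001, 0.1, 0.995, -0.0]
ft_force: [1.7, -0.4, -0.2]
finger_gap: 0.709
finger_force: 0.0
```

Emit:
jog_arm --steps '[{"offset":[0.54,0.9,0],"angular":[0,0,0]},{"offset":[0.54,0.9,0],"angular":[0,0,0]},{"offset":[0.54,0.9,0.1],"angular":[0,0,0]},{"offset":[0.54,0.9,0.1],"angular":[0,0,0]},{"offset":[0.54,0.9,0.2],"angular":[0,0,0]}]'

```text
time: 8.72
tcp_pos: [456.1, 59.2, 98.4]
eef_rot: [-0.0, 0.1, 0.995, -0.0]
ft_force: [0.6, -0.1, -0.6]
finger_gap: 0.714
finger_force: 0.0
```

Emit:
jog_arm --steps '[{"offset":[0.54,0.9,0.2],"angular":[0,0,0]},{"offset":[0.54,0.9,0.1],"angular":[0,0,0]},{"offset":[0,0,0],"angular":[0,0,0]},{"offset":[0,0,0],"angular":[0,0,0]},{"offset":[0,0,0],"angular":[0,0,0]}]'

```text
time: 9.13
tcp_pos: [439.1, 107.5, 90.8]
eef_rot: [-0.0, 0.099, 0.995, -0.0]
ft_force: [0.3, -0.4, 0.5]
finger_gap: 0.707
finger_force: 0.0
```

```bash
python3 go.py -11.4 439.7,106.3,95 439.7,106.3,16
```

```text
t 9.13 pos [439.1 107.5  90.8] q1,q6 [ 0.68 -2.45] turn [-0.01 -0.01  0.  ]
[439.7 106.3  95. ] shift [-0.03 -0.04 -0.17] rows 1 each [-0.03 -0.04 -0.17]
[439.7 106.3  16. ] shift [ 0.   -0.    3.16] rows 4 each [ 0.   -0.    0.79]
```

Emit:
jog_arm --steps '[{"offset":[-0.03,-0.04,0.6],"angular":[0,0,0]},{"offset":[0,0,0.9],"angular":[0,0,0]},{"offset":[0,0,0.9],"angular":[0,0,0]},{"offset":[0,0,0.4],"angular":[0,0,0]},{"offset":[0,0,0.15],"angular":[0,0,0]}]'

```text
time: 9.55
tcp_pos: [439.0, 104.7, 15.5]
eef_rot: [-0.001, 0.101, 0.995, -0.001]
ft_force: [-1.0, 0.1, 0.9]
finger_gap: 0.71
finger_force: 0.0
```

Emit:
jog_arm --steps '[{"offset":[0,0,0],"angular":[0,0,0]},{"offset":[0,0,0],"angular":[0,0,0]}]'

```text
time: 9.72
tcp_pos: [440.3, 106.1, 17.6]
eef_rot: [0.0, 0.1, 0.995, -0.0]
ft_force: [-0.5, -0.6, -0.3]
finger_gap: 0.709
finger_force: 0.0
```

Emit:
jog_arm --steps '[{"offset":[0,0,0],"angular":[0,0,0]},{"offset":[0,0,0],"angular":[0,0,0]},{"offset":[0,0,0],"angular":[0,0,0]},{"offset":[0,0,0],"angular":[0,0,0]},{"offset":[0,0,0],"angular":[0,0,0]}]' --hand 0

```text
time: 10.13
tcp_pos: [440.5, 107.0, 18.0]
eef_rot: [0.001, 0.099, 0.995, 0.0]
ft_force: [-0.9, 1.0, 6.2]
finger_gap: 0.497
finger_force: 30.0
```

Emit:
jog_arm --steps '[{"offset":[0,0,0],"angular":[0,0,0]}]'

```text
time: 10.22
tcp_pos: [440.5, 107.0, 18.0]
eef_rot: [0.001, 0.099, 0.995, 0.0]
ft_force: [-1.5, -0.1, 6.6]
finger_gap: 0.493
finger_force: 30.0
```

```bash
python3 go.py -11.4 439.7,106.3,95 437.3,-308.5,95 437.3,-308.5,23
```

```text
t 10.22 pos [440.5 107.   18. ] q1,q6 [ 0.68 -2.45] turn [ 0.01  0.01 -0.  ]
[439.7 106.3  95. ] shift [ 0.03 -0.03 -3.08] rows 4 each [ 0.01 -0.01 -0.77]
[ 437.3 -308.5   95. ] shift [ -3.19 -16.28   0.  ] rows 18 each [-0.18 -0.9   0.  ]
[ 437.3 -308.5   23. ] shift [-0.    0.    2.88] rows 4 each [-0.    0.    0.72]
```

Emit:
jog_arm --steps '[{"offset":[0,0,-0.4],"angular":[0,0,0]},{"offset":[0,0,-0.9],"angular":[0,0,0]},{"offset":[0,0,-0.9],"angular":[0,0,0]},{"offset":[0,0,-0.9],"angular":[0,0,0]},{"offset":[-0.18,-0.5,0],"angular":[0,0,0]}]'

```text
time: 10.63
tcp_pos: [444.2, 95.6, 98.8]
eef_rot: [0.003, 0.099, 0.995, 0.002]
ft_force: [0.1, 0.4, -1.0]
finger_gap: 0.494
finger_force: 30.0
```

Emit:
jog_arm --steps '[{"offset":[-0.18,-0.9,0],"angular":[0,0,0]},{"offset":[-0.18,-0.9,0],"angular":[0,0,0]},{"offset":[-0.18,-0.9,0],"angular":[0,0,0]},{"offset":[-0.18,-0.9,0],"angular":[0,0,0]},{"offset":[-0.18,-0.9,0],"angular":[0,0,0]}]'

```text
time: 11.05
tcp_pos: [441.0, -22.3, 94.7]
eef_rot: [-0.0, 0.1, 0.995, -0.0]
ft_force: [0.9, 0.0, -1.3]
finger_gap: 0.496
finger_force: 30.0
```

Emit:
jog_arm --steps '[{"offset":[-0.18,-0.9,0],"angular":[0,0,0]},{"offset":[-0.18,-0.9,0],"angular":[0,0,0]},{"offset":[-0.18,-0.9,0],"angular":[0,0,0]},{"offset":[-0.18,-0.9,0],"angular":[0,0,0]},{"offset":[-0.18,-0.9,0],"angular":[0,0,0]}]'

```text
time: 11.47
tcp_pos: [440.7, -137.1, 94.6]
eef_rot: [-0.0, 0.1, 0.995, 0.0]
ft_force: [-0.3, 0.2, -2.2]
finger_gap: 0.493
finger_force: 30.0
```

Emit:
jog_arm --steps '[{"offset":[-0.18,-0.9,0],"angular":[0,0,0]},{"offset":[-0.18,-0.9,0],"angular":[0,0,0]},{"offset":[-0.18,-0.9,0],"angular":[0,0,0]},{"offset":[-0.18,-0.9,0],"angular":[0,0,0]},{"offset":[-0.18,-0.9,0],"angular":[0,0,0]}]'

```text
time: 11.88
tcp_pos: [440.5, -251.7, 94.5]
eef_rot: [-0.0, 0.1, 0.995, 0.0]
ft_force: [0.6, 0.3, -1.8]
finger_gap: 0.491
finger_force: 30.0
```

Emit:
jog_arm --steps '[{"offset":[-0.18,-0.9,0],"angular":[0,0,0]},{"offset":[-0.18,-0.9,0],"angular":[0,0,0]},{"offset":[0,-0.4,0],"angular":[0,0,0]},{"offset":[0,0,0],"angular":[0,0,0]},{"offset":[0,0,0],"angular":[0,0,0]}]'

```text
time: 12.3
tcp_pos: [438.2, -306.3, 94.3]
eef_rot: [-0.001, 0.1, 0.995, 0.0]
ft_force: [-0.3, -0.0, -2.3]
finger_gap: 0.492
finger_force: 30.0
```

```bash
python3 go.py -11.4 437.3,-308.5,24.5
```

```text
t 12.3 pos [ 438.2 -306.3   94.3] q1,q6 [-0.24 -1.53] turn [ 0.   -0.01 -0.02]
[ 437.3 -308.5   24.5] shift [ 0.02 -0.09  2.79] rows 3 each [ 0.01 -0.03  0.93]
```

Emit:
jog_arm --steps '[{"offset":[0.02,-0.08,0.5],"angular":[0,0,0]},{"offset":[0,0,0.8],"angular":[0,0,0]},{"offset":[0,0,0.6],"angular":[0,0,0]},{"offset":[0,0,0.3],"angular":[0,0,0]},{"offset":[0,0,0.2],"angular":[0,0,0]}]'

```text
time: 12.72
tcp_pos: [437.6, -307.3, 34.0]
eef_rot: [-0.001, 0.099, 0.995, 0.0]
ft_force: [0.2, -0.3, -1.6]
finger_gap: 0.496
finger_force: 30.0
```

Emit:
jog_arm --steps '[{"offset":[0,0,0.2],"angular":[0,0,0]},{"offset":[0,0,0.1],"angular":[0,0,0]},{"offset":[0,0,0],"angular":[0,0,0]},{"offset":[0,0,0],"angular":[0,0,0]},{"offset":[0,0,0],"angular":[0,0,0]}]'

```text
time: 13.13
tcp_pos: [438.6, -308.4, 27.9]
eef_rot: [0.0, 0.1, 0.995, -0.0]
ft_force: [0.3, 0.4, -1.4]
finger_gap: 0.495
finger_force: 30.0
```

```bash
python3 go.py -11.4 437.3,-308.5,24
```

```text
t 13.13 pos [ 438.6 -308.4   27.9] q1,q6 [-0.25 -1.52] turn [-0.    0.01 -0.01]
[ 437.3 -308.5   24. ] shift [ 0.05 -0.01  0.16] rows 1 each [ 0.05 -0.01  0.16]
```

Emit:
jog_arm --steps '[{"offset":[0.04,0,0.14],"angular":[0,0,0]},{"offset":[0,0,0],"angular":[0,0,0]},{"offset":[0,0,0],"angular":[0,0,0]}]'

```text
time: 13.38
tcp_pos: [437.5, -308.2, 24.0]
eef_rot: [0.0, 0.1, 0.995, -0.0]
ft_force: [1.1, 0.2, -0.2]
finger_gap: 0.493
finger_force: 30.0
```

Emit:
jog_arm --steps '[{"offset":[0,0,0],"angular":[0,0,0]},{"offset":[0,0,0],"angular":[0,0,0]},{"offset":[0,0,0],"angular":[0,0,0]},{"offset":[0,0,-0.4],"angular":[0,0,0]},{"offset":[0,0,-0.9],"angular":[0,0,0]}]' --hand 62

```text
time: 13.8
tcp_pos: [435.2, -307.4, 54.7]
eef_rot: [-0.003, 0.1, 0.995, 0.001]
ft_force: [1.0, -0.3, 0.0]
finger_gap: 0.705
finger_force: 0.0
```

Emit:
jog_arm --steps '[{"offset":[0,0,-1],"angular":[0,0,0]},{"offset":[0,0,-1],"angular":[0,0,-1]},{"offset":[0,0,0],"angular":[0,0,-1]},{"offset":[0,0,0],"angular":[0,0,-1]},{"offset":[0,0,0],"angular":[0,0,-1]}]'

```text
time: 14.22
tcp_pos: [437.5, -308.2, 107.9]
eef_rot: [0.001, -0.112, 0.994, -0.0]
ft_force: [0.6, 0.0, 0.1]
finger_gap: 0.708
finger_force: 0.0
```

Emit:
jog_arm --steps '[{"offset":[0,0,0],"angular":[0,0,-1]},{"offset":[0,0,0],"angular":[0,0,-1]},{"offset":[0,0,0],"angular":[0,0,-1]},{"offset":[0,0,0],"angular":[0,0,-1]},{"offset":[0,0,0],"angular":[0,0,-1]}]'

```text
time: 14.63
tcp_pos: [437.1, -308.1, 107.1]
eef_rot: [0.0, -0.365, 0.931, -0.0]
ft_force: [0.6, 0.1, -1.0]
finger_gap: 0.708
finger_force: 0.0
```

Emit:
jog_arm --steps '[{"offset":[0,0,0],"angular":[0,0,-1]},{"offset":[0,0,0],"angular":[0,0,-1]},{"offset":[0,0,0],"angular":[0,0,-1]},{"offset":[0,0,0],"angular":[0,0,-1]},{"offset":[0,0,0],"angular":[0,0,-1]}]'

```text
time: 15.05
tcp_pos: [437.2, -308.1, 107.2]
eef_rot: [0.0, -0.594, 0.805, -0.0]
ft_force: [-0.3, 0.1, 0.3]
finger_gap: 0.709
finger_force: 0.0
```

Emit:
jog_arm --steps '[{"offset":[0,0,0],"angular":[0,0,-1]},{"offset":[0,0,0],"angular":[0,0,-1]},{"offset":[0,0,0],"angular":[0,0,-1]},{"offset":[0,0,0],"angular":[0,0,-1]},{"offset":[0,0,0],"angular":[0,0,-1]}]'

```text
time: 15.47
tcp_pos: [437.1, -308.2, 107.1]
eef_rot: [-0.0, 0.782, -0.623, 0.0]
ft_force: [-0.2, 0.1, 0.9]
finger_gap: 0.706
finger_force: 0.0
```

Emit:
jog_arm --steps '[{"offset":[0,0,0],"angular":[0,0,-1]},{"offset":[0,0,0],"angular":[0,0,-1]},{"offset":[0,0,0],"angular":[0,0,-1]},{"offset":[0,0,0],"angular":[0,0,-1]},{"offset":[0,0,0],"angular":[0,0,-1]}]'

```text
time: 15.88
tcp_pos: [437.1, -308.1, 107.1]
eef_rot: [0.0, 0.917, -0.4, 0.0]
ft_force: [0.6, 0.8, 0.4]
finger_gap: 0.7
finger_force: 0.0
```

```bash
python3 go.py -39.6 604.2,344.3,105 604.2,344.3,29
python3 - <<'E'
from h import *
im=snap('side','s4.png');
a=cv2.resize(im[60:200,220:420],None,fx=4,fy=4,interpolation=cv2.INTER_CUBIC);cv2.imwrite('pics/s4c.png',a)
E
```

```text
t 15.88 pos [ 437.1 -308.1  107.1] q1,q6 [-0.25  1.  ] turn [-0.   -0.   -1.26]
[604.2 344.3 105. ] shift [-11.49 -24.37   0.08] rows 26 each [-0.44 -0.94  0.  ]
[604.2 344.3  29. ] shift [-0.    0.    3.04] rows 4 each [-0.    0.    0.76]
```

View pics/s4c.png

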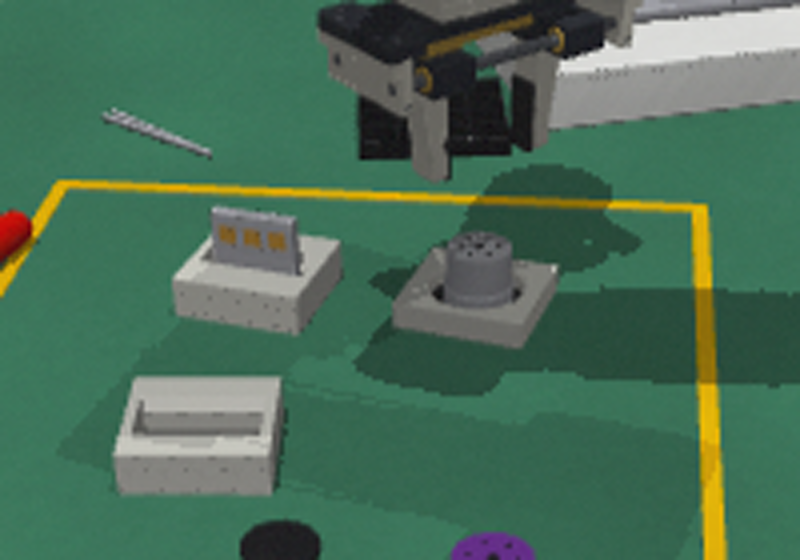

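The chuck sits centred and upright in the round nest (crop (480,270)), and the thin plate is still in place. The thick plate is next.

Emit:
jog_arm --steps '[{"offset":[0,0,0],"angular":[0,0,-0.63]},{"offset":[0,0,0],"angular":[0,0,-0.63]},{"offset":[-0.44,-0.94,0],"angular":[0,0,0]},{"offset":[-0.44,-0.94,0],"angular":[0,0,0]},{"offset":[-0.44,-0.94,0],"angular":[0,0,0]}]'

```text
time: 16.35
tcp_pos: [457.0, -232.3, 106.9]
eef_rot: [0.0, 0.939, -0.343, 0.0]
ft_force: [0.5, -0.5, -0.4]
finger_gap: 0.711
finger_force: 0.0
```

Emit:
jog_arm --steps '[{"offset":[-0.44,-0.94,0],"angular":[0,0,0]},{"offset":[-0.44,-0.94,0],"angular":[0,0,0]},{"offset":[-0.44,-0.94,0],"angular":[0,0,0]},{"offset":[-0.44,-0.94,0],"angular":[0,0,0]},{"offset":[-0.44,-0.94,0],"angular":[0,0,0]}]'

```text
time: 16.77
tcp_pos: [490.4, -106.2, 107.1]
eef_rot: [-0.0, 0.94, -0.342, 0.0]
ft_force: [0.5, 0.3, -0.1]
finger_gap: 0.706
finger_force: 0.0
```

Emit:
jog_arm --steps '[{"offset":[-0.44,-0.94,0],"angular":[0,0,0]},{"offset":[-0.44,-0.94,0],"angular":[0,0,0]},{"offset":[-0.44,-0.94,0],"angular":[0,0,0]},{"offset":[-0.44,-0.94,0],"angular":[0,0,0]},{"offset":[-0.44,-0.94,0],"angular":[0,0,0]}]'

```text
time: 17.18
tcp_pos: [523.5, 19.3, 107.1]
eef_rot: [-0.0, 0.94, -0.342, 0.0]
ft_force: [1.0, 0.1, 0.4]
finger_gap: 0.709
finger_force: 0.0
```

Emit:
jog_arm --steps '[{"offset":[-0.44,-0.94,0],"angular":[0,0,0]},{"offset":[-0.44,-0.94,0],"angular":[0,0,0]},{"offset":[-0.44,-0.94,0],"angular":[0,0,0]},{"offset":[-0.44,-0.94,0],"angular":[0,0,0]},{"offset":[-0.44,-0.94,0],"angular":[0,0,0]}]'

```text
time: 17.6
tcp_pos: [556.6, 144.8, 107.0]
eef_rot: [-0.0, 0.94, -0.342, 0.0]
ft_force: [0.9, -1.2, -0.0]
finger_gap: 0.71
finger_force: 0.0
```

Emit:
jog_arm --steps '[{"offset":[-0.44,-0.94,0],"angular":[0,0,0]},{"offset":[-0.44,-0.94,0],"angular":[0,0,0]},{"offset":[-0.44,-0.94,0],"angular":[0,0,0]},{"offset":[-0.44,-0.94,0],"angular":[0,0,0]},{"offset":[-0.44,-0.94,0],"angular":[0,0,0]}]'

```text
time: 18.02
tcp_pos: [589.7, 270.1, 107.0]
eef_rot: [-0.0, 0.94, -0.342, 0.0]
ft_force: [0.7, -0.8, -0.4]
finger_gap: 0.708
finger_force: 0.0
```

Emit:
jog_arm --steps '[{"offset":[-0.44,-0.94,0],"angular":[0,0,0]},{"offset":[-0.44,-0.94,0],"angular":[0,0,0]},{"offset":[-0.44,-0.94,0],"angular":[0,0,0]},{"offset":[0,0,0],"angular":[0,0,0]},{"offset":[0,0,0],"angular":[0,0,0]}]'

```text
time: 18.43
tcp_pos: [609.3, 345.2, 106.2]
eef_rot: [0.0, 0.94, -0.341, -0.0]
ft_force: [0.2, -0.5, -0.5]
finger_gap: 0.707
finger_force: 0.0
```

```bash
python3 go.py -39.6 604.2,344.3,105 604.2,344.3,29
```

```text
t 18.43 pos [609.3 345.2 106.2] q1,q6 [0.79 0.08] turn [ 0.    0.   -0.05]
[604.2 344.3 105. ] shift [-0.13  0.16  0.05] rows 1 each [-0.13  0.16  0.05]
[604.2 344.3  29. ] shift [ 0.   -0.    3.04] rows 4 each [ 0.   -0.    0.76]
```

Emit:
jog_arm --steps '[{"offset":[-0.13,0.16,0.5],"angular":[0,0,-0.05]},{"offset":[0,0,0.9],"angular":[0,0,0]},{"offset":[0,0,0.9],"angular":[0,0,0]},{"offset":[0,0,0.5],"angular":[0,0,0]},{"offset":[0,0,0.28],"angular":[0,0,0]}]'

```text
time: 18.85
tcp_pos: [603.4, 341.6, 27.7]
eef_rot: [0.001, 0.941, -0.339, -0.001]
ft_force: [-0.7, -0.7, -0.3]
finger_gap: 0.711
finger_force: 0.0
```

Emit:
jog_arm --steps '[{"offset":[0,0,0],"angular":[0,0,0]},{"offset":[0,0,0],"angular":[0,0,0]},{"offset":[0,0,0],"angular":[0,0,0]}]'

```text
time: 19.1
tcp_pos: [605.2, 343.6, 30.7]
eef_rot: [-0.001, 0.941, -0.339, 0.001]
ft_force: [0.7, -0.2, 0.2]
finger_gap: 0.71
finger_force: 0.0
```

```bash
python3 go.py -39.6 604.2,344.3,29
python3 - <<'E'
from h import *
im=snap('side','s5.png')
a=cv2.resize(im[230:400,110:290],None,fx=3,fy=3,interpolation=cv2.INTER_CUBIC);cv2.imwrite('pics/s5c.png',a)
E
```

```text
t 19.1 pos [605.2 343.6  30.7] q1,q6 [0.8  0.08] turn [-0.02 -0.    0.  ]
[604.2 344.3  29. ] shift [-0.05  0.    0.07] rows 1 each [-0.05  0.    0.07]
```

View pics/s5c.png

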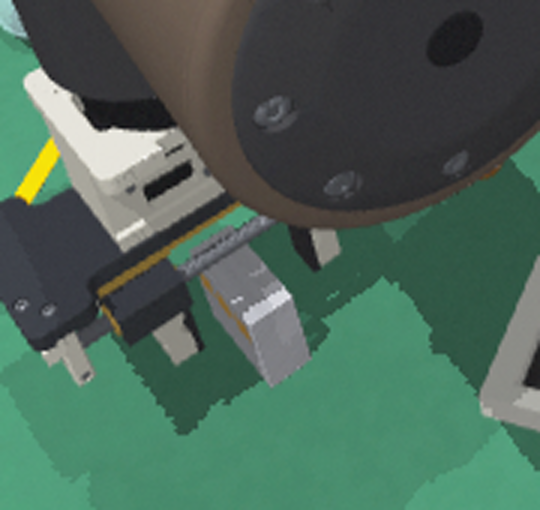

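The plate stands between the two fingers (left tip at (180,345), right tip at (322,248), plate end at (280,340)). Closing.

Emit:
jog_arm --steps '[{"offset":[-0.04,0,0.04],"angular":[0,0,0]},{"offset":[0,0,0],"angular":[0,0,0]},{"offset":[0,0,0],"angular":[0,0,0]},{"offset":[0,0,0],"angular":[0,0,0]},{"offset":[0,0,0],"angular":[0,0,0]}]' --hand 0

```text
time: 19.57
tcp_pos: [603.6, 343.9, 28.5]
eef_rot: [-0.0, 0.941, -0.339, 0.0]
ft_force: [-0.1, -0.5, 0.1]
finger_gap: 0.39
finger_force: 0.0
```

Emit:
jog_arm --steps '[{"offset":[0,0,0],"angular":[0,0,0]},{"offset":[0,0,0],"angular":[0,0,0]},{"offset":[0,0,0],"angular":[0,0,0]},{"offset":[0,0,0],"angular":[0,0,0]}]'

```text
time: 19.9
tcp_pos: [603.9, 344.1, 28.5]
eef_rot: [-0.0, 0.941, -0.338, 0.0]
ft_force: [0.7, 1.0, 1.1]
finger_gap: 0.27
finger_force: 30.0
```

```bash
python3 go.py 5 604.2,344.3,112 586,-119.6,112
```

```text
t 19.9 pos [603.9 344.1  28.5] q1,q6 [0.8  0.08] turn [-0.01 -0.   -7.43]
[604.2 344.3 112. ] shift [ 0.01 -0.01 -3.34] rows 4 each [ 0.   -0.   -0.83]
[ 586.  -119.6  112. ] shift [-2.34 18.42 -0.  ] rows 20 each [-0.12  0.92 -0.  ]
```

Emit:
jog_arm --steps '[{"offset":[0,0,-0.4],"angular":[0,0,0]},{"offset":[0,0,-0.9],"angular":[0,0,0]},{"offset":[0,0,-1],"angular":[0,0,0]},{"offset":[0,0,-1],"angular":[0,0,-0.93]},{"offset":[0,0,0],"angular":[0,0,-1]}]'

```text
time: 20.32
tcp_pos: [605.9, 345.2, 117.2]
eef_rot: [-0.003, 0.971, -0.239, 0.003]
ft_force: [1.0, 0.2, -1.4]
finger_gap: 0.27
finger_force: 30.0
```

Emit:
jog_arm --steps '[{"offset":[0,0,0],"angular":[0,0,-1]},{"offset":[0,0,0],"angular":[0,0,-1]},{"offset":[0,0,0],"angular":[0,0,-1]},{"offset":[0,0,0],"angular":[0,0,-1]},{"offset":[0,0,0],"angular":[0,0,-1]}]'

```text
time: 20.73
tcp_pos: [603.2, 343.4, 111.1]
eef_rot: [0.0, 1.0, 0.02, -0.0]
ft_force: [1.0, -0.4, -2.0]
finger_gap: 0.271
finger_force: 30.0
```

Emit:
jog_arm --steps '[{"offset":[0,0,0],"angular":[0,0,-0.5]},{"offset":[-0.12,0.5,0],"angular":[0,0,0]},{"offset":[-0.12,0.92,0],"angular":[0,0,0]},{"offset":[-0.12,0.92,0],"angular":[0,0,0]},{"offset":[-0.12,0.92,0],"angular":[0,0,0]}]'

```text
time: 21.15
tcp_pos: [597.9, 260.1, 110.8]
eef_rot: [0.0, 0.999, 0.043, -0.0]
ft_force: [-0.2, -0.3, -0.9]
finger_gap: 0.272
finger_force: 30.0
```

Emit:
jog_arm --steps '[{"offset":[-0.12,0.92,0],"angular":[0,0,0]},{"offset":[-0.12,0.92,0],"angular":[0,0,0]},{"offset":[-0.12,0.92,0],"angular":[0,0,0]},{"offset":[-0.12,0.92,0],"angular":[0,0,0]},{"offset":[-0.12,0.92,0],"angular":[0,0,0]}]'

```text
time: 21.57
tcp_pos: [593.0, 143.9, 111.1]
eef_rot: [0.0, 0.999, 0.043, -0.0]
ft_force: [-0.2, -0.4, -2.3]
finger_gap: 0.274
finger_force: 30.0
```

Emit:
jog_arm --steps '[{"offset":[-0.12,0.92,0],"angular":[0,0,0]},{"offset":[-0.12,0.92,0],"angular":[0,0,0]},{"offset":[-0.12,0.92,0],"angular":[0,0,0]},{"offset":[-0.12,0.92,0],"angular":[0,0,0]},{"offset":[-0.12,0.92,0],"angular":[0,0,0]}]'

```text
time: 21.98
tcp_pos: [588.0, 28.1, 111.2]
eef_rot: [0.0, 0.999, 0.043, -0.0]
ft_force: [0.2, -0.3, -1.6]
finger_gap: 0.272
finger_force: 30.0
```

```bash
python3 go.py 5 586,-119.6,112 586,-119.6,60 586,-119.6,35
```

```text
t 21.98 pos [588.   28.1 111.2] q1,q6 [0.38 1.28] turn [ 0.    0.01 -0.01]
[ 586.  -119.6  112. ] shift [-0.59  5.88 -0.03] rows 7 each [-0.08  0.84 -0.  ]
[ 586.  -119.6   60. ] shift [-0.    0.    2.08] rows 3 each [-0.    0.    0.69]
[ 586.  -119.6   35. ] shift [-0.  0.  1.] rows 2 each [-0.   0.   0.5]
```

Emit:
jog_arm --steps '[{"offset":[-0.08,0.84,0],"angular":[0,0,0]},{"offset":[-0.08,0.84,0],"angular":[0,0,0]},{"offset":[-0.08,0.84,0],"angular":[0,0,0]},{"offset":[-0.08,0.84,0],"angular":[0,0,0]},{"offset":[-0.08,0.84,0],"angular":[0,0,0]}]'

```text
time: 22.4
tcp_pos: [587.2, -77.1, 111.1]
eef_rot: [-0.0, 0.999, 0.043, -0.0]
ft_force: [0.4, 0.6, -2.0]
finger_gap: 0.271
finger_force: 30.0
```

Emit:
jog_arm --steps '[{"offset":[-0.08,0.84,0],"angular":[0,0,0]},{"offset":[-0.08,0.6,0],"angular":[0,0,0]},{"offset":[0,0.15,0],"angular":[0,0,0]},{"offset":[0,0,0],"angular":[0,0,0]},{"offset":[0,0,0],"angular":[0,0,0]}]'

```text
time: 22.82
tcp_pos: [587.2, -115.7, 111.0]
eef_rot: [-0.0, 0.999, 0.043, -0.0]
ft_force: [0.0, -0.1, -1.6]
finger_gap: 0.273
finger_force: 30.0
```

```bash
python3 go.py 5 586,-119.6,60 586,-119.6,35
```

```text
t 22.82 pos [ 587.2 -115.7  111. ] q1,q6 [0.13 1.53] turn [-0.    0.   -0.01]
[ 586.  -119.6   60. ] shift [-0.06  0.15  2.04] rows 3 each [-0.02  0.05  0.68]
[ 586.  -119.6   35. ] shift [-0. -0.  1.] rows 2 each [-0.  -0.   0.5]
```

Emit:
jog_arm --steps '[{"offset":[-0.06,0.15,0.4],"angular":[0,0,0]},{"offset":[0,0,0.7],"angular":[0,0,0]},{"offset":[0,0,0.6],"angular":[0,0,0]},{"offset":[0,0,0.3],"angular":[0,0,0]},{"offset":[0,0,0],"angular":[0,0,0]}]'

```text
time: 23.23
tcp_pos: [584.8, -119.0, 58.4]
eef_rot: [-0.0, 0.999, 0.044, -0.002]
ft_force: [-0.2, 0.4, -2.1]
finger_gap: 0.27
finger_force: 30.0
```

Emit:
jog_arm --steps '[{"offset":[0,0,0],"angular":[0,0,0]},{"offset":[0,0,0],"angular":[0,0,0]},{"offset":[0,0,0],"angular":[0,0,0]}]'

```text
time: 23.48
tcp_pos: [587.1, -119.3, 61.7]
eef_rot: [0.0, 0.999, 0.044, 0.001]
ft_force: [0.9, -0.2, -1.1]
finger_gap: 0.269
finger_force: 30.0
```

```bash
python3 go.py 5 586,-119.6,35
python3 - <<'E'
from h import *
im=snap('side','s6.png')
a=cv2.resize(im[80:220,200:360],None,fx=4,fy=4,interpolation=cv2.INTER_CUBIC);cv2.imwrite('pics/s6c.png',a)
E
```

```text
t 23.48 pos [ 587.1 -119.3   61.7] q1,q6 [0.13 1.53] turn [ 0.   -0.02  0.  ]
[ 586.  -119.6   35. ] shift [-0.05  0.01  1.07] rows 2 each [-0.02  0.    0.53]
```

View pics/s6c.png

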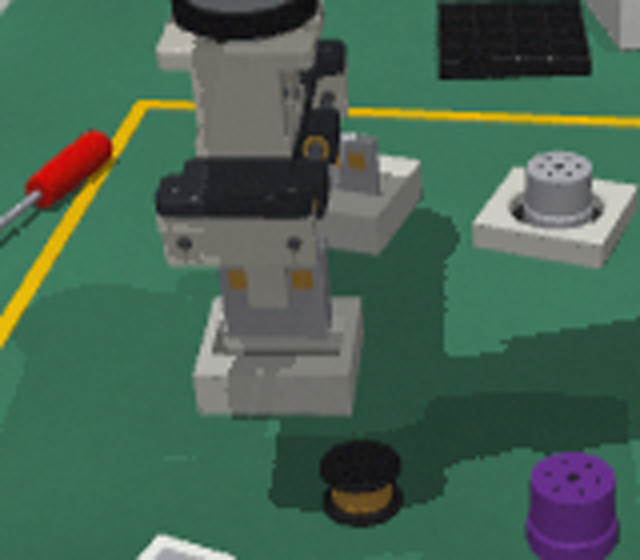

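The thick plate is lined up over the wide slot (plate from 222 to 330, slot from 215 to 343 in the crop). Lowering.

Emit:
jog_arm --steps '[{"offset":[-0.03,0,0.3],"angular":[0,0,0]},{"offset":[0,0,0.3],"angular":[0,0,0]},{"offset":[0,0,0.2],"angular":[0,0,0]},{"offset":[0,0,0.15],"angular":[0,0,0]},{"offset":[0,0,0.1],"angular":[0,0,0]}]'

```text
time: 23.95
tcp_pos: [585.1, -119.6, 34.4]
eef_rot: [0.0, 0.999, 0.044, -0.001]
ft_force: [-11.2, 5.3, 29.6]
finger_gap: 0.275
finger_force: 30.0
```

Emit:
jog_arm --steps '[{"offset":[0,0,0],"angular":[0,0,0]},{"offset":[0,0,0],"angular":[0,0,0]},{"offset":[0,0,0],"angular":[0,0,0]}]'

```text
time: 24.2
tcp_pos: [585.6, -119.5, 34.5]
eef_rot: [-0.0, 0.999, 0.044, -0.0]
ft_force: [-1.5, 0.6, 0.2]
finger_gap: 0.273
finger_force: 30.0
```

```bash
python3 go.py 5 586,-119.6,35; python3 go.py -18 588.6,106.8,100 588.6,106.8,16
```

```text
t 24.2 pos [ 585.6 -119.5   34.5] q1,q6 [0.13 1.53] turn [-0.  0.  0.]
[ 586.  -119.6   35. ] shift [ 0.02  0.   -0.02] rows 1 each [ 0.02  0.   -0.02]
t 24.2 pos [ 585.6 -119.5   34.5] q1,q6 [0.13 1.53] turn [0.   0.   3.83]
[588.6 106.8 100. ] shift [-2.68 -8.65 -2.62] rows 10 each [-0.27 -0.86 -0.26]
[588.6 106.8  16. ] shift [ 0.   -0.    3.36] rows 4 each [ 0.   -0.    0.84]
```

Emit:
jog_arm --steps '[{"offset":[0,0,0],"angular":[0,0,0]},{"offset":[0,0,0],"angular":[0,0,0]},{"offset":[0,0,0],"angular":[0,0,0]},{"offset":[0,0,-0.6],"angular":[0,0,0]},{"offset":[0,0,-1],"angular":[0,0,0]}]' --hand 66

```text
time: 24.62
tcp_pos: [583.7, -119.6, 72.4]
eef_rot: [-0.0, 0.999, 0.043, -0.003]
ft_force: [0.7, -0.0, -0.5]
finger_gap: 0.588
finger_force: 0.0
```

Emit:
jog_arm --steps '[{"offset":[0,0,-1],"angular":[0,0,0]},{"offset":[0,0,0],"angular":[0,0,0.96]},{"offset":[0,0,0],"angular":[0,0,0.96]},{"offset":[0,0,0],"angular":[0,0,0.96]},{"offset":[0,0,0],"angular":[0,0,0.95]}]'

```text
time: 25.03
tcp_pos: [585.9, -119.5, 99.9]
eef_rot: [-0.0, 0.987, -0.159, 0.0]
ft_force: [0.1, -0.1, -0.2]
finger_gap: 0.754
finger_force: 0.0
```

Emit:
jog_arm --steps '[{"offset":[-0.27,-0.86,0],"angular":[0,0,0]},{"offset":[-0.27,-0.86,0],"angular":[0,0,0]},{"offset":[-0.27,-0.86,0],"angular":[0,0,0]},{"offset":[-0.27,-0.86,0],"angular":[0,0,0]},{"offset":[-0.27,-0.86,0],"angular":[0,0,0]}]'

```text
time: 25.45
tcp_pos: [586.8, -5.9, 99.7]
eef_rot: [-0.0, 0.988, -0.156, 0.0]
ft_force: [0.9, -0.8, 0.5]
finger_gap: 0.752
finger_force: 0.0
```

Emit:
jog_arm --steps '[{"offset":[-0.27,-0.86,0],"angular":[0,0,0]},{"offset":[-0.27,-0.86,0],"angular":[0,0,0]},{"offset":[-0.27,-0.86,0],"angular":[0,0,0]},{"offset":[-0.27,-0.86,0],"angular":[0,0,0]},{"offset":[-0.27,-0.86,0],"angular":[0,0,0]}]'

```text
time: 25.87
tcp_pos: [587.9, 107.0, 99.7]
eef_rot: [-0.0, 0.988, -0.156, 0.0]
ft_force: [0.4, -0.0, 0.3]
finger_gap: 0.754
finger_force: 0.0
```

Emit:
jog_arm --steps '[{"offset":[0,0,0],"angular":[0,0,0]},{"offset":[0,0,0],"angular":[0,0,0]},{"offset":[0,0,0],"angular":[0,0,0]}]'

```text
time: 26.12
tcp_pos: [587.7, 105.7, 99.5]
eef_rot: [0.0, 0.988, -0.156, -0.0]
ft_force: [0.3, 0.5, 0.4]
finger_gap: 0.755
finger_force: 0.0
```

```bash
python3 go.py -18 588.6,106.8,100 588.6,106.8,16
python3 - <<'E'
from h import *
im=snap('side','s7.png')
a=cv2.resize(im[100:280,190:390],None,fx=4,fy=3.3,interpolation=cv2.INTER_CUBIC);cv2.imwrite('pics/s7c.png',a)
E
```

```text
t 26.12 pos [587.7 105.7  99.5] q1,q6 [0.5  0.75] turn [0.   0.   0.01]
[588.6 106.8 100. ] shift [ 0.02 -0.05 -0.02] rows 1 each [ 0.02 -0.05 -0.02]
[588.6 106.8  16. ] shift [-0.   -0.    3.36] rows 4 each [-0.   -0.    0.84]
```

View pics/s7c.png

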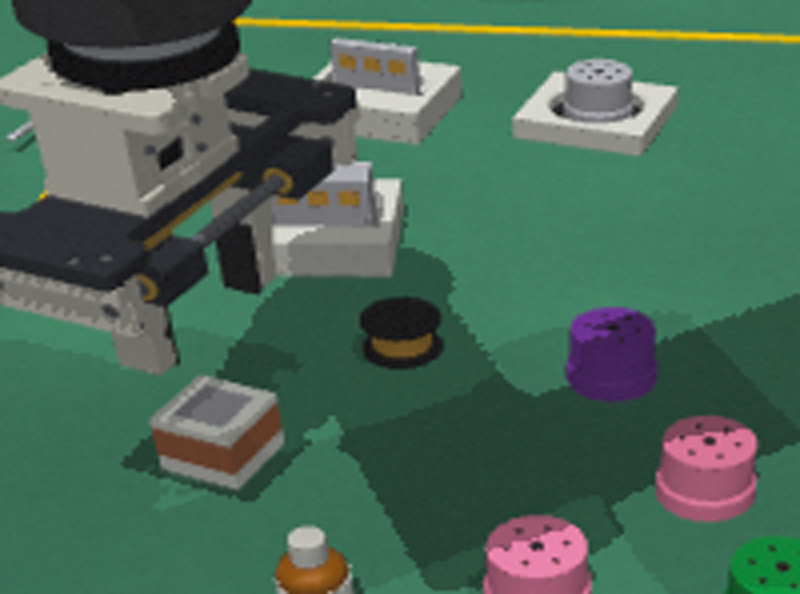

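The thick plate sits in the wide slot (crop (330,195)), and the heater block's top centre at about (244,222) matches the prediction. I'll grasp it.

Emit:
jog_arm --steps '[{"offset":[0.03,-0.04,0.6],"angular":[0,0,0]},{"offset":[0,0,1],"angular":[0,0,0]},{"offset":[0,0,0.9],"angular":[0,0,0]},{"offset":[0,0,0.5],"angular":[0,0,0]},{"offset":[0,0,0.3],"angular":[0,0,0]}]'

```text
time: 26.58
tcp_pos: [587.8, 105.0, 15.2]
eef_rot: [0.001, 0.988, -0.157, -0.001]
ft_force: [-0.7, -0.8, -0.4]
finger_gap: 0.75
finger_force: 0.0
```

Emit:
jog_arm --steps '[{"offset":[0,0,0],"angular":[0,0,0]},{"offset":[0,0,0],"angular":[0,0,0]},{"offset":[0,0,0],"angular":[0,0,0]}]'

```text
time: 26.83
tcp_pos: [589.6, 106.5, 18.1]
eef_rot: [-0.0, 0.988, -0.156, 0.001]
ft_force: [-0.7, 0.0, -0.1]
finger_gap: 0.755
finger_force: 0.0
```

Emit:
jog_arm --steps '[{"offset":[0,0,0],"angular":[0,0,0]},{"offset":[0,0,0],"angular":[0,0,0]},{"offset":[0,0,0],"angular":[0,0,0]},{"offset":[0,0,0],"angular":[0,0,0]},{"offset":[0,0,0],"angular":[0,0,0]}]' --hand 0

```text
time: 27.25
tcp_pos: [589.4, 106.9, 17.7]
eef_rot: [-0.0, 0.988, -0.156, 0.001]
ft_force: [0.0, 1.0, 3.0]
finger_gap: 0.496
finger_force: 30.0
```

Emit:
jog_arm --steps '[{"offset":[0,0,0],"angular":[0,0,0]},{"offset":[0,0,0],"angular":[0,0,0]}]'

```text
time: 27.42
tcp_pos: [589.4, 107.0, 17.7]
eef_rot: [-0.0, 0.988, -0.156, 0.001]
ft_force: [-0.6, 1.1, 5.3]
finger_gap: 0.496
finger_force: 30.0
```

```bash
python3 go.py -10 588.6,106.8,110 429.1,340.3,110
```

```text
t 27.42 pos [589.4 107.   17.7] q1,q6 [0.51 0.75] turn [-0.01 -0.01 -1.33]
[588.6 106.8 110. ] shift [-0.03  0.01 -3.69] rows 4 each [-0.01  0.   -0.92]
[429.1 340.3 110. ] shift [-7.9  -8.09  0.  ] rows 9 each [-0.88 -0.9   0.  ]
```

Emit:
jog_arm --steps '[{"offset":[0,0,-0.4],"angular":[0,0,0]},{"offset":[0,0,-0.9],"angular":[0,0,0]},{"offset":[0,0,-1],"angular":[0,0,0]},{"offset":[0,0,-1],"angular":[0,0,0]},{"offset":[0,0,-0.39],"angular":[0,0,-0.65]}]'

```text
time: 27.83
tcp_pos: [589.7, 106.6, 112.7]
eef_rot: [-0.001, 0.992, -0.123, 0.001]
ft_force: [1.0, -0.2, -2.4]
finger_gap: 0.498
finger_force: 30.0
```

Emit:
jog_arm --steps '[{"offset":[0,0,0],"angular":[0,0,-0.68]},{"offset":[-0.5,-0.5,0],"angular":[0,0,0]},{"offset":[-0.88,-0.9,0],"angular":[0,0,0]},{"offset":[-0.88,-0.9,0],"angular":[0,0,0]},{"offset":[-0.88,-0.9,0],"angular":[0,0,0]}]'

```text
time: 28.25
tcp_pos: [523.9, 198.8, 109.0]
eef_rot: [0.001, 0.996, -0.088, -0.001]
ft_force: [-0.7, 0.1, -4.2]
finger_gap: 0.498
finger_force: 30.0
```

Emit:
jog_arm --steps '[{"offset":[-0.88,-0.9,0],"angular":[0,0,0]},{"offset":[-0.88,-0.9,0],"angular":[0,0,0]},{"offset":[-0.88,-0.9,0],"angular":[0,0,0]},{"offset":[-0.88,-0.9,0],"angular":[0,0,0]},{"offset":[-0.88,-0.9,0],"angular":[0,0,0]}]'

```text
time: 28.67
tcp_pos: [435.0, 329.1, 109.2]
eef_rot: [0.001, 0.996, -0.087, -0.001]
ft_force: [0.4, 0.2, -2.4]
finger_gap: 0.499
finger_force: 30.0
```

Emit:
jog_arm --steps '[{"offset":[-0.4,-0.4,0],"angular":[0,0,0]},{"offset":[0,0,0],"angular":[0,0,0]},{"offset":[0,0,0],"angular":[0,0,0]},{"offset":[0,0,0],"angular":[0,0,0]}]'

```text
time: 29.0
tcp_pos: [428.2, 339.6, 109.1]
eef_rot: [0.001, 0.996, -0.087, -0.0]
ft_force: [-0.3, -0.9, -2.7]
finger_gap: 0.504
finger_force: 30.0
```

```bash
python3 go.py -10 429.1,340.3,50 429.1,340.3,24
```

```text
t 29.0 pos [428.2 339.6 109.1] q1,q6 [1.03 0.37] turn [0.01 0.01 0.  ]
[429.1 340.3  50. ] shift [ 0.03 -0.03  2.36] rows 3 each [ 0.01 -0.01  0.79]
[429.1 340.3  24. ] shift [ 0.   -0.    1.04] rows 2 each [ 0.   -0.    0.52]
```

Emit:
jog_arm --steps '[{"offset":[0.03,-0.03,0.5],"angular":[0,0,0]},{"offset":[0,0,0.8],"angular":[0,0,0]},{"offset":[0,0,0.8],"angular":[0,0,0]},{"offset":[0,0,0.4],"angular":[0,0,0]},{"offset":[0,0,0.3],"angular":[0,0,0]}]'

```text
time: 29.42
tcp_pos: [429.4, 339.4, 38.0]
eef_rot: [0.001, 0.996, -0.088, -0.001]
ft_force: [0.2, -0.1, -2.6]
finger_gap: 0.5
finger_force: 30.0
```

Emit:
jog_arm --steps '[{"offset":[0,0,0.25],"angular":[0,0,0]},{"offset":[0,0,0.1],"angular":[0,0,0]},{"offset":[0,0,0],"angular":[0,0,0]},{"offset":[0,0,0],"angular":[0,0,0]},{"offset":[0,0,0],"angular":[0,0,0]}]'

```text
time: 29.83
tcp_pos: [429.7, 341.5, 31.3]
eef_rot: [-0.001, 0.996, -0.087, 0.0]
ft_force: [-0.2, 0.4, -2.2]
finger_gap: 0.499
finger_force: 30.0
```

```bash
python3 go.py -10 429.1,340.3,24
```

```text
t 29.83 pos [429.7 341.5  31.3] q1,q6 [1.03 0.37] turn [-0.01 -0.01  0.  ]
[429.1 340.3  24. ] shift [-0.02  0.05  0.29] rows 1 each [-0.02  0.05  0.29]
```

Emit:
jog_arm --steps '[{"offset":[-0.02,0.03,0.15],"angular":[0,0,0]},{"offset":[0,0,0.12],"angular":[0,0,0]},{"offset":[0,0,0],"angular":[0,0,0]},{"offset":[0,0,0],"angular":[0,0,0]},{"offset":[0,0,0],"angular":[0,0,0]}]'

```text
time: 30.25
tcp_pos: [428.7, 340.3, 23.8]
eef_rot: [0.0, 0.996, -0.087, -0.0]
ft_force: [-0.5, -0.4, -3.3]
finger_gap: 0.502
finger_force: 30.0
```

Emit:
jog_arm --steps '[{"offset":[0,0,0],"angular":[0,0,0]},{"offset":[0,0,0],"angular":[0,0,0]},{"offset":[0,0,0],"angular":[0,0,0]},{"offset":[0,0,-0.4],"angular":[0,0,0]},{"offset":[0,0,-1],"angular":[0,0,0]}]' --hand 66

```text
time: 30.67
tcp_pos: [427.5, 338.6, 57.0]
eef_rot: [0.002, 0.996, -0.087, -0.001]
ft_force: [-0.0, 0.1, 0.4]
finger_gap: 0.745
finger_force: 0.0
```

Emit:
jog_arm --steps '[{"offset":[0,0,-1],"angular":[0,0,0]},{"offset":[0,0,-1],"angular":[0,0,0]},{"offset":[0,0,-1],"angular":[0,0,0]},{"offset":[0,0,-1],"angular":[0,0,0]},{"offset":[0,0,-1],"angular":[0,0,0]}]'

```text
time: 31.08
tcp_pos: [428.7, 340.2, 186.2]
eef_rot: [-0.0, 0.996, -0.087, 0.0]
ft_force: [-0.2, 0.5, -0.7]
finger_gap: 0.754
finger_force: 0.0
```

Emit:
jog_arm --steps '[{"offset":[0,0,0],"angular":[0,0,0]},{"offset":[0,0,0],"angular":[0,0,0]},{"offset":[0,0,0],"angular":[0,0,0]}]'

```text
time: 31.33
tcp_pos: [428.5, 340.2, 184.2]
eef_rot: [-0.0, 0.996, -0.087, -0.0]
ft_force: [-0.5, -0.9, -0.0]
finger_gap: 0.753
finger_force: 0.0
```

Run:
```python
from h import *
snap('side','s8.png');im=snap('top','t8.png')
print(sense()['tcp_pos'],sense()['ft_force'])
```

```text
[428.34174494 339.8337197  183.10289897] [ 0.68866305 -0.28937419 -0.88944538]
```

View pics/s8.png

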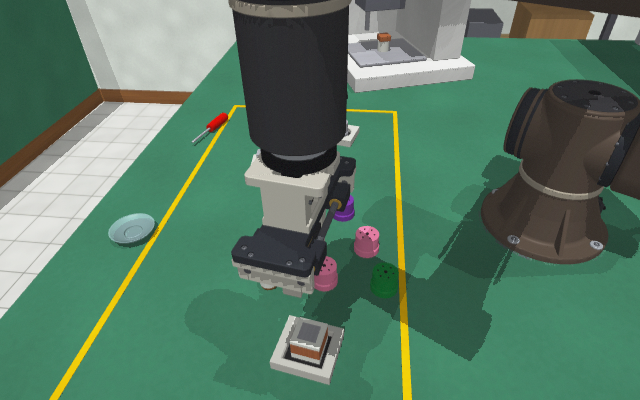

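View pics/t8.png

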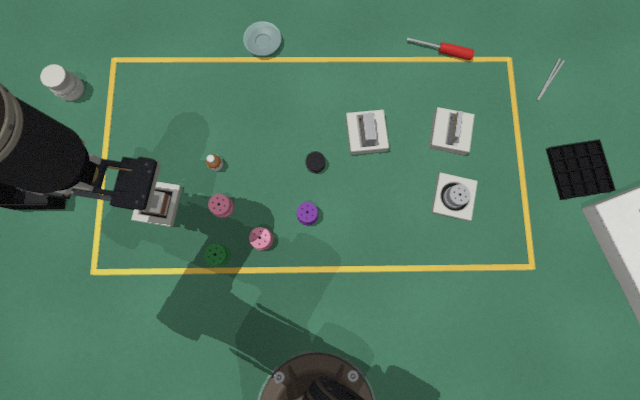

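All four pieces sit in their holders, and the spool (315,162) and bottle (214,162) are where they started. One numeric check of the offsets, then I'll hand in.

Run:
```python
from h import *
im=cv2.imread('pics/t8.png')
for n,c,z in(('thick',(586,-119.6),61),('thin',(587.4,-312.6),61),('chuck',(437.3,-308.5),46)):print(n,w2px('top',[*c,z]))
a=cv2.resize(im[100:220,340:480],None,fx=5,fy=5,interpolation=cv2.INTER_CUBIC);cv2.imwrite('pics/t8c.png',a)
```

```text
thick [369.4 125.3]
thin [458.7 124.3]
chuck [459.8 194. ]
```

View pics/t8c.png

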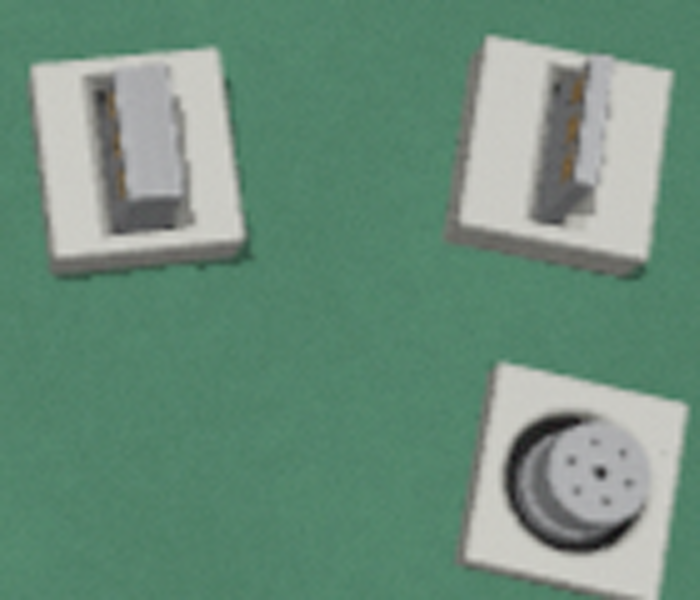

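The crop puts the top centres at (369.8,126), (459.4,126.6) and (459.8,194.4). All are within about 5 mm of centred, so I'm handing in.

```bash
python3 -c "
from cell import hand_in
print(hand_in())"
```

```text
the job is handed in; nothing more can be done
None
```

All four pieces are stowed in their holders and the job is handed in at about 31 s on the robot's clock; the last pictures show each one seated upright with the wire spool and amber bottle unmoved, but the hand-in returned no verdict.

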